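# Sweep the finished bushings into the catch pan

### The arm

A 6-joint arm with a two-finger parallel gripper is mounted at the origin on the work surface. World frame = base frame: x ahead of the robot, y to its left, z up, the work surface at z = 0. Lengths are in m, angles in degrees, forces in N, time in s.
With the tool pointing down it reaches from about 0.4 to 0.825 m from the base axis. Payload 7 kg.
Tool frame: the origin (TCP) lies where the fingers leave the gripper's body, on its centre line; the fingertips stand 66 mm ahead of it and the grasp point (between the pads) lies 47 mm ahead of it; z points along the fingers, y is the direction in which the jaws open and shut (so a half turn about z gives the same grasp; the last joint's range is limited). The gripper opens to 88 mm and grips with 3 to 60 N. Pads are 19 mm wide; open, the fingers measure 130 mm over their backs; the gripper's body (78 mm by 193 mm) begins 47 mm behind the grasp point.
Start: joints at [-59.124, 20.546, 0.682, 0, -70.136, -16.507], TCP at [0.167, -0.654, 0.292] pointing down, gripper open.
Joint ranges: [-176.03, 176.03], [-82.01, 121.73], [-58.28, 71.71], [-173.87, 95.51], [-174.79, -0.11], [-173.66, 173.66]. Speed limits (degrees/s): [136.94, 136.94, 172.46, 180, 180, 180].

### API

Orientations are given as [roll, pitch, yaw] about the fixed x, y, z axes, in that order (R = Rz(yaw) Ry(pitch) Rx(roll)).
In Python, from plant import get_obs, snapshot, close_job gives the robot as it stands.
- The arm moves only by the tool play_rows, never from a script. Its argument "series" is a list of rows, each a list of 5 numbers: the opening in per cent of the stroke, from 0 (shut) to 100 (fully open), then the shift along the tool's x, y, z in m, then the turn about the tool's z in degrees. In form: [[jaw, dx, dy, dz, spin], ...]. A call has 1 to 10 rows; each row is the pose to reach, as a shift and turn from the pose commanded when the call began, along the tool's axes at that moment; what a row does not reach only later rows make up. A row lasts 1/10 s, in which the tool goes at most 50 mm and 8.59 degrees, less where a joint would pass 70% of its speed; a pose out of reach is approached as far as the arm can. A call with a gripper value outside its range is refused whole. The fingers move at their own pace and stop on an object; the grip force is fixed at half the most. Time passes only in rows, so rows that repeat a pose let the fingers close. It gives the time, the measured TCP pose, the force and the opening at its end, in the units of the state.
- get_obs(): the state, without advancing time (a new reading comes with each control period).
- snapshot(name): name is "scene" or "top" or "wrist"; returns a dict with "frame" (420x560x3 uint8, red, green, blue), "z_map" (420x560 float32, m along the optical axis (not along the pixel's ray), 0 where there is no reading), "mtx" (3x3 intrinsics, pixels), "D" ([k1, k2, p1, p2, k3] as OpenCV has them; the pictures are not rectified), "camera_from_world" (4x4, takes a point from world to camera coordinates); the wrist camera has in their place "tool_from_camera" (4x4, takes a point from camera to tool coordinates, whose origin is the TCP and whose axes are the flange's). Camera axes: x right, y up, looking along -z (the intrinsics and any distortion apply to the point x, -y, -z); pixel columns grow to the right and rows downward; lengths in m; the calibration is good to about 2 mm. A picture is of the moment at which its call begins: read the wrist's pose just before it.
- close_job(): hands the job in, once; it reports no verdict.
The state is a dict: "clock": time; "joint_pos": joint angles; "qvel": joint speeds; "tau": joint torques, N m; "tool_pos": TCP position; "orientation": TCP orientation; "force": force on the tool from outside, world axes, zero at the start; "moment": the same for the moment, N m; "opening": finger opening in m.
Only numpy, scipy, OpenCV 4.12 (cv2) and the standard library are available. Lean on these libraries where they do the work, as an engineer would, in place of code of your own. Each camera call takes 0.05 s, during which the arm holds its last target.

### The job

Sweep the four loose brass bushings across the bench with the fingertips, over the lip and wholly into the catch pan, so that they lie on its flat floor past the bevel. Push them gently along the surface: do not pinch, pick up, press hard on or flick them, and leave everything else on the bench standing where it is.

Things in the scene. Friction and masses are not known exactly. Their poses are not given: they have to be found in the camera images.
- bushing_1: Plain brass bushing: a short tube standing on its end on the bench, outer diameter 28, bore 19, height 22, about 56 g. Origin: centre of its underside; z up along the bore. Other small parts stand among the bushings. All four bushings are alike.
- bushing_2: Plain brass bushing: a short tube standing on its end on the bench, outer diameter 28, bore 19, height 22, about 56 g. Origin: centre of its underside; z up along the bore. Other small parts stand among the bushings. All four bushings are alike.
- bushing_3: Plain brass bushing: a short tube standing on its end on the bench, outer diameter 28, bore 19, height 22, about 56 g. Origin: centre of its underside; z up along the bore. Other small parts stand among the bushings. All four bushings are alike.
- bushing_4: Plain brass bushing: a short tube standing on its end on the bench, outer diameter 28, bore 19, height 22, about 56 g. Origin: centre of its underside; z up along the bore. Other small parts stand among the bushings. All four bushings are alike.
- pan: Sheet-metal catch pan fixed to the bench; open side faces the robot's right (-y), turned up to 20 degrees either way. Inside 150 wide, 140 from lip to back wall. Its bevelled lip rises from bench level to the 2-high floor over the first 20. Origin: middle of the lip's front edge, at bench height; x points level into the pan, y along the lip, z up.
- pan_back (a point): Foot of the pan's back wall, at its middle, on the 2-high floor. Back wall 37 high. Side walls 3 thick, rising from 15 high at the lip to 35 at the back, with a rolled rim that reaches 2 further inwards. Outside each side wall two screwed ears, 26 x 22 and up to 8 high. Axes as the pan's.
- drift_1: Bystander, leave standing: turned steel press drift upright on the bench, foot diameter 26 up to height 20, above it a 17 diameter stem to a total height of 40. Origin: centre of its underside, z up. Stands among the bushings.
- drift_2: Bystander, leave standing: turned steel press drift upright on the bench, foot diameter 26 up to height 20, above it a 17 diameter stem to a total height of 40. Origin: centre of its underside, z up. Stands among the bushings.
- coupling_nut: Bystander, leave standing: tall dark steel hexagon nut on its end, 26 across flats, 30 across corners, height 36. Origin: centre of its underside, z up. Stands among the bushings.
- grease_tin: Bystander: round grey tin, diameter 64, height 34, near the robot, at the right. Origin: centre of its underside.
- hammer: Bystander: hammer, 260 long, head 88 wide, lying on the far side of the bench, across the robot's view, handle to the robot's right. Origin: on the bench under the tool's middle; x runs along the handle to the head.
- screwdriver: Bystander: screwdriver, 200 long, lying at the right of the work, handle towards the robot. Origin: on the bench under its middle; x runs to the tip.
- oil_can: Bystander: bare steel oil can with a thin upright spout, diameter 68, height 150, at the far right. Origin: centre of its underside.

How it is judged (in metres and radians):
At the end, for the whole second after the job is handed in: All four bushings rest on the pan's floor, not stacked (underside below 20 mm), each centre at least 30 mm in from the lip's front edge and between the walls; drifts, nut, tin, hammer, screwdriver and oil can are not knocked over and within 15 mm of where they began (x of bushing_1 in the frame of pan between 0.03 and 0.14 m and y of bushing_1 in the frame of pan between -0.075 and 0.075 m and height (world z) of each of bushing_1, bushing_2, bushing_3, bushing_4 below 0.02 m and linear speed of each of bushing_1, bushing_2, bushing_3, bushing_4 below 0.02 m/s and x of bushing_2 in the frame of pan between 0.03 and 0.14 m and y of bushing_2 in the frame of pan between -0.075 and 0.075 m and x of bushing_3 in the frame of pan between 0.03 and 0.14 m and y of bushing_3 in the frame of pan between -0.075 and 0.075 m and x of bushing_4 in the frame of pan between 0.03 and 0.14 m and y of bushing_4 in the frame of pan between -0.075 and 0.075 m and distance of each of drift_1, drift_2, coupling_nut, grease_tin, hammer, screwdriver, oil_can from where it was at the start of the episode below 0.015 m and angle between each of drift_1, drift_2, coupling_nut's own z axis and vertical below 0.3 rad); the robot touches nothing.
It fails at once if a bushing is lifted off the bench or the pan's floor (height (world z) of any of bushing_1, bushing_2, bushing_3, bushing_4 above 0.028 m).
It fails at once if a bushing is gripped or pressed hard (over 18 N between it and the fingers) (contact force between the fingers and bushing_1 above 18 N or contact force between the fingers and bushing_2 above 18 N or contact force between the fingers and bushing_3 above 18 N or contact force between the fingers and bushing_4 above 18 N).
It fails at once if a bushing is flicked: it moves faster than 0.6 m/s (linear speed of any of bushing_1, bushing_2, bushing_3, bushing_4 above 0.6 m/s).
It fails at once if another thing on the bench is knocked over or shifted by more than 15 mm (distance of any of drift_1, drift_2, coupling_nut, grease_tin, hammer, screwdriver, oil_can from where it was at the start of the episode above 0.015 m or angle between any of drift_1, drift_2, coupling_nut's own z axis and vertical above 0.3 rad).
It also fails if it takes over 70 s, if anything falls off the work surface, if the arm or the gripper's body presses on something with over 40 N, if the wrist force passes 120 N, or if a joint passes its speed limit or range.

## Working session

There is one attempt and no reset: what is moved stays moved. The work goes in short steps, Python scripts to look and compute and a tool call to move; the robot and the scene stay as the last step left them, time stands still between calls to the robot, and variables do not carry over. Pictures are saved under pics/ and viewed, and the job is handed in when it is done.

Besides the shell and the picture viewer there is one more tool, called after "Emit:" by a JSON object that holds its "op" and its "data". play_rows: Moves the arm, as the interface text tells. Its arguments: {"type":"object","properties":{"series":{"type":"array"}},"required":["series"]}

```bash
ls; mkdir -p pics
python3 - <<'E'
from plant import *
import cv2,numpy as np
print(get_obs())
for n in ["scene","top","wrist"]:
    s=snapshot(n); np.savez(f"{n}0.npz",**s)
    cv2.imwrite(f"pics/{n}0.png",s["frame"][:,:,::-1]); print(n,s["mtx"],s["D"]); print(s.get("camera_from_world"),s.get("tool_from_camera"))
E
```

```text
pics
{'clock': 0.0, 'joint_pos': array([-5.91236426e+01,  2.05903547e+01,  6.35779558e-01, -2.04710695e-02,
       -7.01380681e+01, -1.65067951e+01]), 'qvel': array([ 0.04831543,  0.03533347,  0.08981596, -0.01244806, -0.00864695,
       -0.02716064]), 'tau': array([ 1.90600549e-03, -5.82723534e+01,  2.93068510e+01,  6.99744433e+00,
        7.15629256e-03, -2.54959814e-04]), 'tool_pos': array([ 0.16740805, -0.65351878,  0.29124895]), 'orientation': array([ 1.79905707e+02, -7.87392249e-03, -1.65637402e+02]), 'force': array([-0.38184812, -0.07941552,  0.23425886]), 'moment': array([ 0.02196706, -0.00079177, -0.01200119]), 'opening': 0.0875308380154922}
scene [[435.97312076   0.         282.39708384]
 [  0.         435.97312076 209.87081491]
 [  0.           0.           1.        ]] [-0.03774503  0.          0.          0.          0.        ]
[[ 0.88216908  0.47092683  0.00237224 -0.45198374]
 [-0.312102    0.58086158  0.75179263  0.18523027]
 [ 0.35266138 -0.6639486   0.65939534 -1.24528333]
 [ 0.          0.          0.          1.        ]] None
top [[387.55099077   0.         278.72081462]
 [  0.         387.55099077 214.29051911]
 [  0.           0.           1.        ]] [0.00630971 0.         0.         0.         0.        ]
[[-0.02000385 -0.99971142 -0.01330133 -0.03325618]
 [ 0.99621461 -0.02105602  0.08433914 -0.56195404]
 [-0.08459487 -0.01156387  0.99634832 -1.00333568]
 [ 0.          0.          0.          1.        ]] None
wrist [[324.40674402   0.         274.83274812]
 [  0.         324.40674402 207.69832247]
 [  0.           0.           1.        ]] [-0.07980553  0.          0.          0.          0.        ]
None [[-9.37893097e-04  9.52817904e-01  3.03541039e-01  8.31982504e-02]
 [ 9.99998876e-01  5.38469861e-04  1.39957457e-03  5.65062851e-04]
 [ 1.17009200e-03  3.03542010e-01 -9.52817338e-01 -9.16379533e-02]
 [ 0.00000000e+00  0.00000000e+00  0.00000000e+00  1.00000000e+00]]
```

View pics/scene0.png

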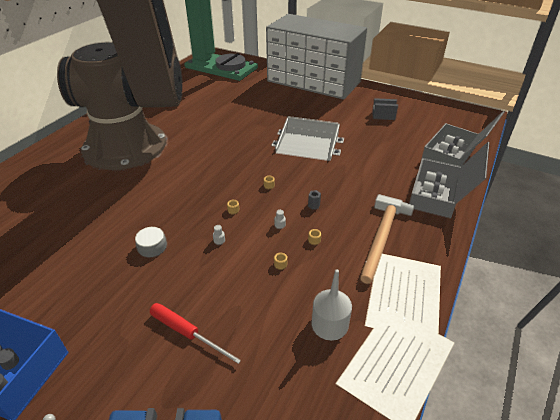

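View pics/top0.png

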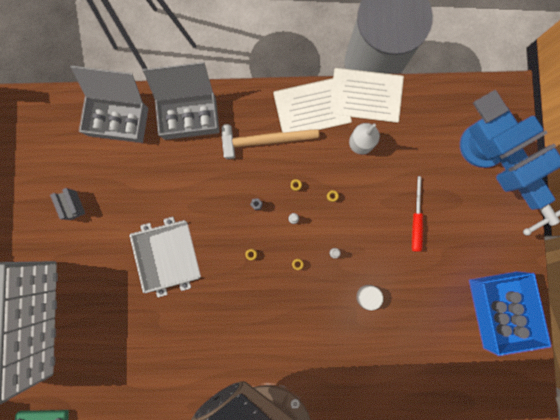

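View pics/wrist0.png

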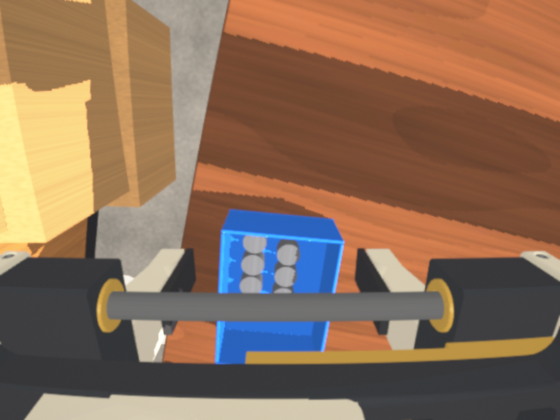

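The pan is at about (165,257) in the top view. The bushings are at (296,185), (333,196), (251,255) and (298,264), the nut at (256,204), the drifts at (293,218) and (335,253), and the tin at (370,298).

```bash
cat > h.py <<'E'
import numpy as np,cv2
def load(n): return dict(np.load(n))
def ray(s,uv,z):
    p=cv2.undistortPoints(np.float64(uv).reshape(-1,1,2),s["mtx"],s["D"]).reshape(-1,2)
    d=np.c_[p[:,0],-p[:,1],-np.ones(len(p))]; T=s["camera_from_world"]; R=T[:3,:3]; c=-R.T@T[:3,3]
    w=d@R; return c+w*((z-c[2])/w[:,2])[:,None]
def cloud(s):
    h,w=s["z_map"].shape; u,v=np.meshgrid(np.arange(w),np.arange(h))
    p=cv2.undistortPoints(np.float64(np.c_[u.ravel(),v.ravel()]).reshape(-1,1,2),s["mtx"],s["D"]).reshape(-1,2)
    z=s["z_map"].ravel(); d=np.c_[p[:,0],-p[:,1],-np.ones(len(p))]*z[:,None]; T=s["camera_from_world"]
    return ((d-T[:3,3])@T[:3,:3]).reshape(h,w,3)
def brass(s,zt=0.012,amin=15):
    hsv=cv2.cvtColor(s["frame"],cv2.COLOR_RGB2HSV)
    m=cv2.inRange(hsv,(18,110,70),(35,255,255))
    m=cv2.morphologyEx(m,cv2.MORPH_CLOSE,np.ones((3,3),np.uint8))
    out=[]
    for c in cv2.findContours(m,cv2.RETR_EXTERNAL,cv2.CHAIN_APPROX_NONE)[0]:
        (x,y),r=cv2.minEnclosingCircle(c)
        if r>2.5 and r<14:
            M=cv2.moments(cv2.convexHull(c)); 
            if M["m00"]>amin: out.append((M["m10"]/M["m00"],M["m01"]/M["m00"],r,*ray(s,[(M["m10"]/M["m00"],M["m01"]/M["m00"])],zt)[0][:2]))
    return np.array(out)
E
python3 - <<'E'
from h import *
np.set_printoptions(precision=4,suppress=True)
for n in ["top0.npz","scene0.npz"]:
    s=load(n); print(n); print(brass(s))
s=load("top0.npz");C=cloud(s)
for nm,(u,v) in dict(nut=(256,204),d1=(293,218),d2=(335,253),tin=(370,298),b1=(251,255),b2=(298,264),b3=(296,185),b4=(333,196)).items():
    P=C[v-14:v+15,u-14:u+15].reshape(-1,3); 
    if nm=='tin': P=C[v-20:v+21,u-20:u+21].reshape(-1,3)
    q=P[(P[:,2]>0.008)&(P[:,2]<.06)]
    if len(q): 
      zm=np.percentile(q[:,2],95); t=q[q[:,2]>zm-.004]; print(nm,len(q),zm,(t.min(0)+t.max(0))/2, t.max(0)-t.min(0))
im=cv2.resize(s["frame"][200:310,115:395],None,fx=2.8,fy=2.8,interpolation=cv2.INTER_CUBIC)
cv2.imwrite("pics/topz.png",im[:,:,::-1])
E
```

```text
top0.npz
[[297.3558 263.9888   5.7245   0.429   -0.0914]
 [250.6538 254.1044   5.7783   0.4575   0.0321]
 [332.2691 195.6094   6.0725   0.6094  -0.1894]
 [295.4762 184.6314   5.701    0.6414  -0.0914]]
scene0.npz
[[280.1451 260.698    8.4469   0.6076  -0.1883]
 [314.1727 236.5633   7.7622   0.6396  -0.0911]
 [232.615  206.4225   7.3825   0.4278  -0.0906]
 [268.7887 181.9781   6.5855   0.4565   0.0318]]
nut 96 0.038345118185710104 [0.5898 0.0167 0.0371] [0.0244 0.0265 0.0053]
d1 75 0.042455908291480306 [ 0.5505 -0.0834  0.0407] [0.0133 0.0129 0.0042]
d2 79 0.041577162799813314 [ 0.4577 -0.1893  0.0409] [0.013  0.0134 0.0067]
tin 500 0.03660792889025972 [ 0.3399 -0.2747  0.0355] [0.0561 0.0566 0.0058]
b1 53 0.024396847572937082 [0.4567 0.0316 0.0234] [0.0237 0.024  0.0057]
b2 52 0.023772948409621707 [ 0.4294 -0.0913  0.0221] [0.0261 0.0238 0.0045]
b3 57 0.024266661086558977 [ 0.64   -0.0912  0.0232] [0.0245 0.0243 0.0047]
b4 60 0.024649875696270213 [ 0.6084 -0.1887  0.0232] [0.0244 0.0243 0.0049]
```

Run:
```python
from h import *
s=load("top0.npz")
cv2.imwrite("pics/panz.png",cv2.resize(s["frame"][205:310,115:215],None,fx=5.5,fy=5.5,interpolation=cv2.INTER_CUBIC)[:,:,::-1])
s=load("scene0.npz")
cv2.imwrite("pics/panzs.png",cv2.resize(s["frame"][105:175,255:355],None,fx=7,fy=7,interpolation=cv2.INTER_CUBIC)[:,:,::-1])
```

```text
(no output)
```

View pics/panz.png

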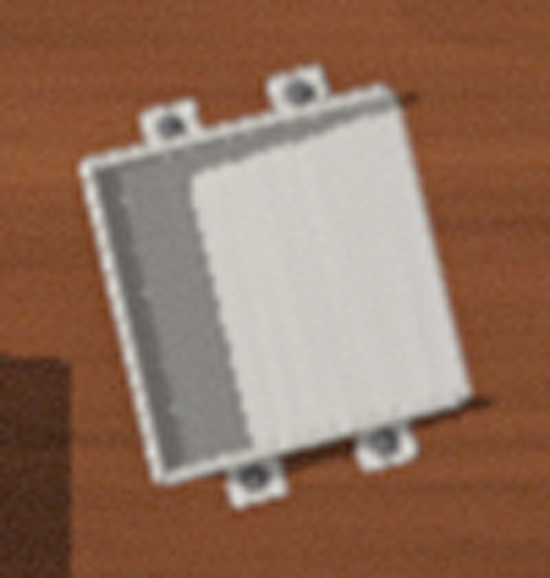

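View pics/panzs.png

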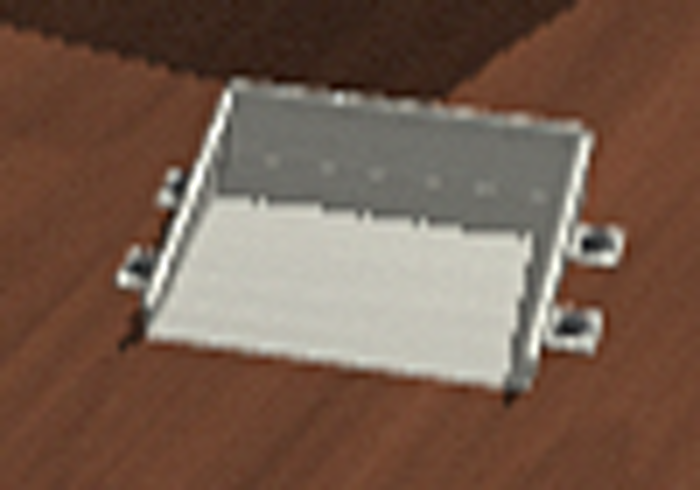

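Run:
```python
from h import *
np.set_printoptions(precision=4,suppress=True)
s=load("top0.npz");o=np.array([115,205])
f=lambda p,z:ray(s,np.array(p)/5.5+o-0.4,z)
a=f([(405,110),(466,385)],0);b=f([(393,88),(468,399)],.015);c=f([(85,163),(160,478)],.039)
print(a,b,c)
t=load("scene0.npz");o2=np.array([255,105])
g=ray(t,np.array([(148,335),(520,385)])/7+o2-.4,0); print(g)
k=ray(t,np.array([(235,88),(588,130)])/7+o2-.4,.039); print(k)
for q in (a,b,c,g,k):
    d=q[1]-q[0]; print(np.linalg.norm(d[:2]),np.degrees(np.arctan2(d[1],d[0])), q.mean(0))
```

```text
[[0.5403 0.2014 0.    ]
 [0.4054 0.1716 0.    ]] [[0.5502 0.2035 0.015 ]
 [0.3997 0.1674 0.015 ]] [[0.5158 0.3439 0.039 ]
 [0.3676 0.3067 0.039 ]]
[[0.3993 0.1722 0.    ]
 [0.5443 0.2106 0.    ]]
[[0.3702 0.3025 0.039 ]
 [0.5152 0.3413 0.039 ]]
0.13814840988342608 -167.5385829858867 [0.4728 0.1865 0.    ]
0.15476687961483396 -166.48121316345822 [0.4749 0.1854 0.015 ]
0.15276444005556286 -165.92077246063084 [0.4417 0.3253 0.039 ]
0.14994781546730587 14.860601038441779 [0.4718 0.1914 0.    ]
0.15016273270624164 14.973759969014205 [0.4427 0.3219 0.039 ]
```

```bash
cat >> h.py <<'E'
L=np.array([.474,.187]);U=np.array([-.242,.970]);V=np.array([.970,.242])
def uv(p): d=np.asarray(p)[...,:2]-L; return np.stack([d@U,d@V],-1)*1000
E
python3 - <<'E'
from h import *
np.set_printoptions(precision=4,suppress=True)
s=load("top0.npz");C=cloud(s)
P=C[115:160,345:385].reshape(-1,3)
for a,b in [(.03,.06),(.06,.08),(.08,.1),(.1,.16)]:
    q=P[(P[:,2]>a)&(P[:,2]<b)]
    if len(q): print(a,len(q),q.min(0),q.max(0))
P=C[118:165,215:325].reshape(-1,3);q=P[P[:,2]>.006];print("hammer",q.min(0),q.max(0))
for n,p in dict(b1=(.4572,.0318),b2=(.4288,-.091),b3=(.6405,-.0912),b4=(.6087,-.1888),nut=(.59,.0167),d1=(.5505,-.0834),d2=(.4577,-.1893),tin=(.34,-.2747)).items(): print(n,uv(p))
E
```

```text
0.03 111 [ 0.722  -0.3044  0.03  ] [ 0.7838 -0.2402  0.06  ]
0.06 352 [ 0.7246 -0.3062  0.0601] [ 0.7883 -0.2411  0.0799]
0.08 107 [ 0.7397 -0.291   0.0801] [ 0.7742 -0.2581  0.0999]
0.1 44 [ 0.7511 -0.279   0.1031] [ 0.7597 -0.2683  0.1522]
hammer [ 0.4743 -0.1556  0.006 ] [0.8268 0.1249 1.0466]
b1 [-146.4784  -53.8544]
b2 [-258.7216 -111.12  ]
b3 [-310.147    94.1806]
b4 [-397.1234   39.7154]
nut [-193.263    71.3074]
d1 [-280.801     8.7682]
d2 [-361.0664 -106.8756]
tin [-415.421  -241.7114]
```

Emit:
{"op": "play_rows", "data": {"series": [[25, -0.015, 0.018, 0, -4], [25, -0.04, 0.049, 0, -12], [25, -0.065, 0.079, 0, -20], [25, -0.09, 0.11, 0, -28], [25, -0.115, 0.14, 0, -36], [25, -0.14, 0.171, 0, -44], [25, -0.165, 0.201, 0, -52], [25, -0.19, 0.232, 0, -60], [25, -0.215, 0.262, 0, -68], [25, -0.24, 0.293, 0, -76]]}}

```text
clock: 1.15
tool_pos: [0.3275, -0.309, 0.2922]
orientation: [-180.0, 0.0, -89.3]
force: [1.2, -0.0, -0.4]
opening: 0.0226
```

Emit:
{"op": "play_rows", "data": {"series": [[25, -0.04, -0.019, 0, -4], [25, -0.08, -0.038, 0, -8], [25, -0.12, -0.057, 0, -12], [25, -0.16, -0.076, 0, -13.6], [25, -0.2, -0.094, 0, -13.6], [25, -0.24, -0.113, 0, -13.6], [25, -0.28, -0.132, 0.02, -13.6], [25, -0.301, -0.142, 0.06, -13.6], [25, -0.301, -0.142, 0.1, -13.6], [25, -0.301, -0.142, 0.1, -13.6]]}}

```text
clock: 2.15
tool_pos: [0.4643, -0.0087, 0.1877]
orientation: [179.5, -0.0, -76.0]
force: [-1.0, -0.5, -0.0]
opening: 0.0218
```

Run:
```python
from h import *
from plant import *
o=get_obs(); print(o["tool_pos"],uv(o["tool_pos"]),o["orientation"],o["opening"])
for n in ("wrist","top"):
    s=snapshot(n); np.savez(f"{n}1.npz",**s); cv2.imwrite(f"pics/{n}1.png",s["frame"][:,:,::-1])
```

```text
[ 0.46431107 -0.00871414  0.18768627] [-187.49798889  -56.76108756] [ 1.79451600e+02 -1.12422454e-02 -7.60061285e+01] 0.02184302665434137
```

View pics/wrist1.png

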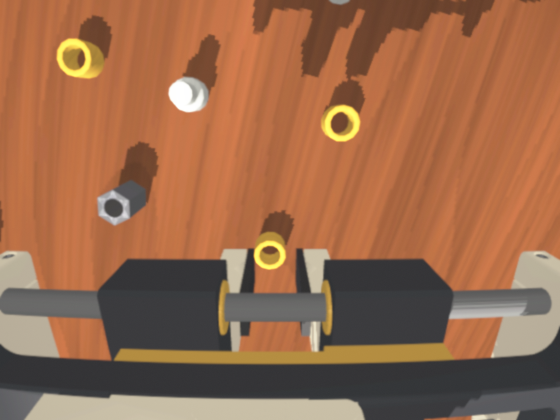

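Emit:
{"op": "play_rows", "data": {"series": [[25, 0, -0.001, 0.03, 0], [25, 0, -0.001, 0.06, 0], [25, 0, -0.001, 0.09, 0], [25, 0, -0.001, 0.108, 0], [25, 0, -0.001, 0.115, 0], [25, 0, -0.001, 0.119, 0], [25, 0, -0.001, 0.119, 0]]}}

```text
clock: 2.95
tool_pos: [0.4692, -0.0083, 0.0743]
orientation: [-179.9, 0.0, -76.0]
force: [-0.8, -0.7, -0.0]
opening: 0.0218
```

Run:
```python
from h import *
from plant import *
o=get_obs(); print(o["tool_pos"],uv(o["tool_pos"]),o["orientation"],o["opening"])
for n in ("scene","top"):
    s=snapshot(n); np.savez(f"{n}2.npz",**s)
    if n=="scene": cv2.imwrite(f"pics/{n}2.png",cv2.resize(s["frame"][90:290,180:400],None,fx=3,fy=3)[:,:,::-1])
```

```text
[ 0.46922658 -0.00826513  0.07430897] [-188.25200804  -51.8843792 ] [-1.79887378e+02  6.30940880e-03 -7.60440372e+01] 0.021762706819838423
```

View pics/scene2.png

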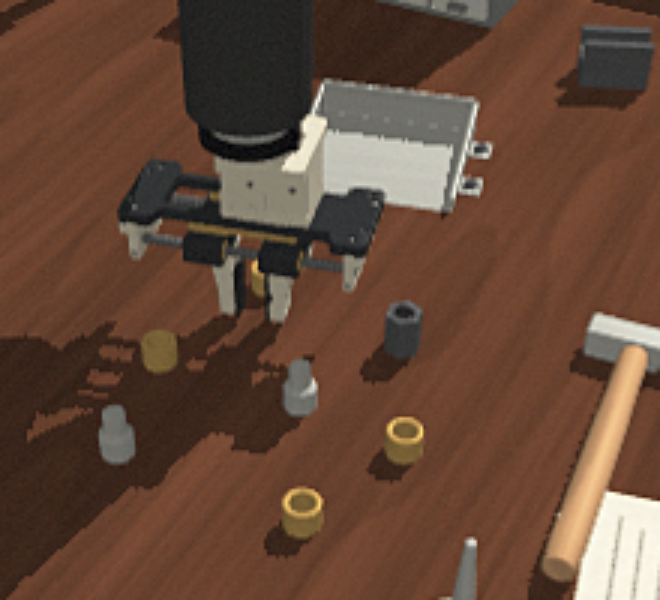

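Emit:
{"op": "play_rows", "data": {"series": [[25, -0.008, 0, 0.001, 0], [25, -0.014, 0, 0.001, 0], [25, -0.019, 0, 0.001, 0], [25, -0.024, 0, 0.001, 0], [25, -0.03, 0, 0.001, 0], [25, -0.038, -0.001, 0.001, 0], [25, -0.048, -0.002, 0.001, 0], [25, -0.058, -0.004, 0.001, 0], [25, -0.068, -0.006, 0.001, 0], [25, -0.078, -0.008, 0.001, 0]]}}

```text
clock: 4.05
tool_pos: [0.4572, 0.0703, 0.0722]
orientation: [-180.0, -0.0, -76.0]
force: [0.2, -0.6, 0.4]
opening: 0.0217
```

```bash
cat > look.py <<'E'
import sys
from h import *
from plant import *
np.set_printoptions(precision=3,suppress=True)
o=get_obs(); print(o["clock"],o["tool_pos"],uv(o["tool_pos"]),o["force"],o["opening"])
for n in ("top","scene"):
    s=snapshot(n); b=brass(s); print(n,*[np.round(uv(r[3:5])).astype(int) for r in b])
    if len(sys.argv)>1: cv2.imwrite(f"pics/{n}_{sys.argv[1]}.png",cv2.resize(s["frame"][150:320,110:400] if n=="top" else s["frame"][90:290,180:400],None,fx=2.7,fy=2.7)[:,:,::-1])
E
python3 look.py a
```

```text
4.05 [0.457 0.07  0.072] [-109.119  -44.521] [ 0.181 -0.593  0.393] 0.021714950740966542
top [-259 -111] [-398   40] [-311   95]
scene [-396   39] [-309   93] [-258 -112] [-92 -49]
```

View pics/scene_a.png

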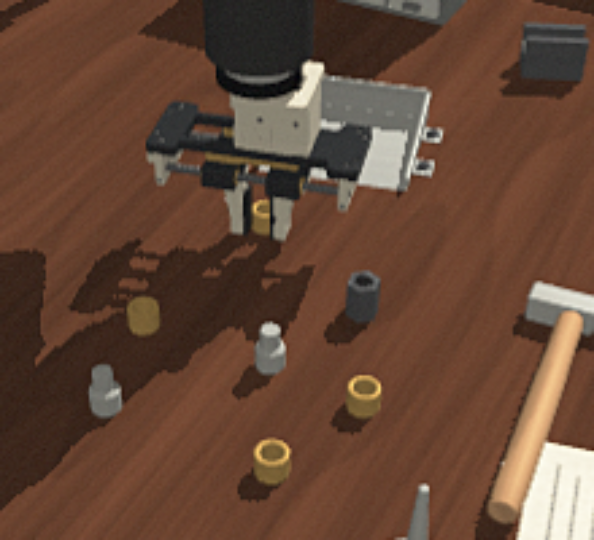

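Emit:
{"op": "play_rows", "data": {"series": [[25, -0.01, -0.001, 0, 0], [25, -0.021, -0.002, 0, 0], [25, -0.032, -0.004, 0, 0], [25, -0.043, -0.005, 0, 0], [25, -0.054, -0.006, 0, 0], [25, -0.065, -0.008, 0, 0], [25, -0.074, -0.009, 0, 0], [25, -0.082, -0.009, 0, 0], [25, -0.09, -0.009, 0, 0], [25, -0.098, -0.009, 0, 0]]}}

```text
clock: 5.15
tool_pos: [0.4421, 0.167, 0.0722]
orientation: [180.0, -0.0, -76.0]
force: [-0.1, -0.6, 1.1]
opening: 0.0219
```

Emit:
{"op": "play_rows", "data": {"series": [[25, -0.008, 0, 0, 0], [25, -0.016, 0, 0, 0], [25, -0.025, 0, 0, 0], [25, -0.035, 0, 0, 0], [25, -0.046, 0, 0, 0], [25, -0.057, 0, 0, 0], [25, -0.068, 0, 0, 0], [25, -0.079, 0, 0, 0], [25, -0.087, 0, 0, 0], [25, -0.093, 0, 0, 0]]}}

```text
clock: 6.15
tool_pos: [0.4196, 0.2578, 0.0722]
orientation: [180.0, -0.0, -76.0]
force: [1.2, -4.9, 5.4]
opening: 0.0222
```

```bash
python3 look.py b
```

```text
6.15 [0.42  0.258 0.072] [ 81.802 -35.669] [ 1.196 -4.894  5.392] 0.02218612915115275
top [-259 -111] [-398   40] [-311   95]
scene [-397   39] [-309   93] [-258 -112] [101 -40]
```

View pics/scene_b.png

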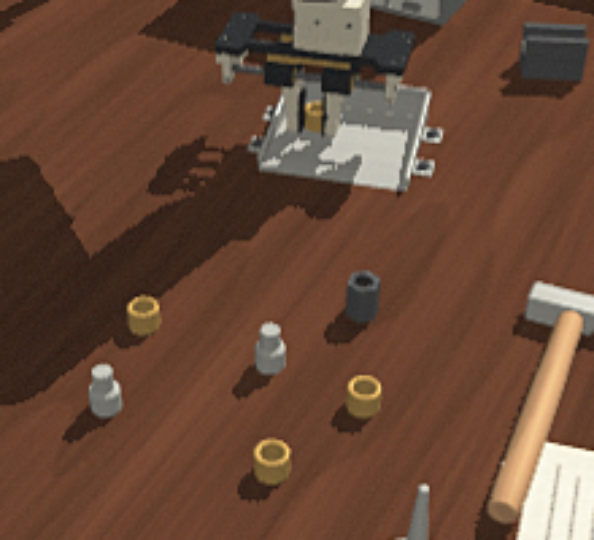

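Emit:
{"op": "play_rows", "data": {"series": [[25, 0.003, 0, 0, 0], [25, 0.008, 0, 0, 0], [25, 0.014, 0, 0, 0]]}}

```text
clock: 6.55
tool_pos: [0.4232, 0.2427, 0.072]
orientation: [180.0, -0.0, -76.0]
force: [0.6, -0.7, -0.4]
opening: 0.0217
```

```bash
python3 look.py c
```

```text
6.55 [0.423 0.243 0.072] [ 66.367 -35.788] [ 0.635 -0.666 -0.446] 0.021683696870340722
top [-259 -111] [-398   40] [-311   95]
scene [-396   39] [-310   93] [-258 -112] [ 98 -42]
```

View pics/scene_c.png

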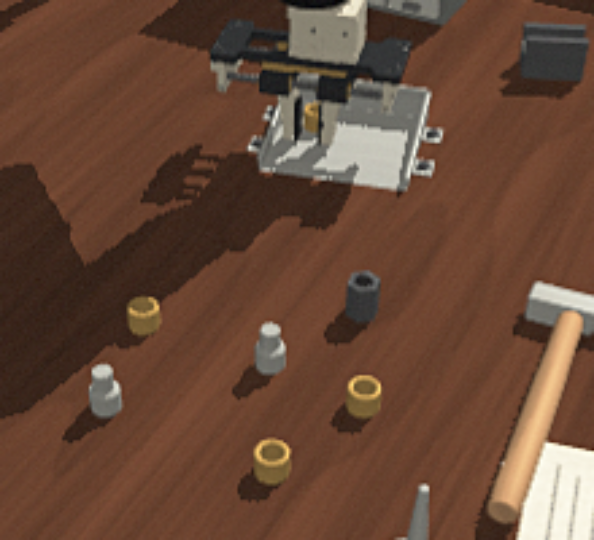

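Emit:
{"op": "play_rows", "data": {"series": [[25, 0.002, 0, -0.02, 0], [25, 0.002, 0, -0.05, 0], [25, 0.02, 0.004, -0.08, 0], [25, 0.06, 0.012, -0.08, 0], [25, 0.108, 0.022, -0.08, 0], [25, 0.156, 0.032, -0.08, 0], [25, 0.204, 0.042, -0.08, 0], [25, 0.252, 0.051, -0.08, 0], [25, 0.3, 0.061, -0.08, 0], [25, 0.345, 0.07, -0.08, 0]]}}

```text
clock: 7.65
tool_pos: [0.4382, -0.1107, 0.1524]
orientation: [-180.0, -0.0, -76.1]
force: [1.2, 0.0, -0.4]
opening: 0.0223
```

Emit:
{"op": "play_rows", "data": {"series": [[25, 0.018, 0.004, 0, 0], [25, 0.022, 0.005, 0.02, 0], [25, 0.022, 0.005, 0.05, 0], [25, 0.022, 0.005, 0.07, 0], [25, 0.022, 0.005, 0.078, 0], [25, 0.022, 0.005, 0.08, 0]]}}

```text
clock: 8.25
tool_pos: [0.4386, -0.1312, 0.0715]
orientation: [179.9, 0.0, -76.0]
force: [0.8, 0.8, -0.6]
opening: 0.022
```

```bash
python3 look.py d
```

```text
8.25 [ 0.439 -0.131  0.071] [-300.091 -111.349] [ 0.795  0.829 -0.564] 0.021984795023965477
top [ 97 -35] [-398   40] [-311   95]
scene [-396   39] [-310   93] [ 99 -37]
```

View pics/scene_d.png

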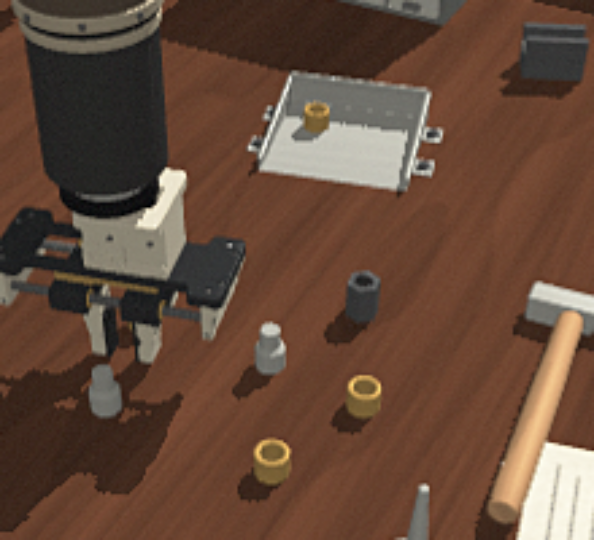

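Emit:
{"op": "play_rows", "data": {"series": [[25, -0.008, 0, 0, 0], [25, -0.014, 0, 0, 0], [25, -0.019, 0, 0, 0], [25, -0.024, 0, 0, 0], [25, -0.03, -0.001, 0, 0], [25, -0.038, -0.003, 0, 0], [25, -0.048, -0.006, 0, 0], [25, -0.058, -0.009, 0, 0], [25, -0.068, -0.012, 0, 0], [25, -0.078, -0.015, 0, 0]]}}

```text
clock: 9.35
tool_pos: [0.4348, -0.0507, 0.0721]
orientation: [180.0, -0.0, -76.0]
force: [0.7, -0.9, 1.3]
opening: 0.0223
```

Emit:
{"op": "play_rows", "data": {"series": [[25, -0.01, -0.003, 0, 0], [25, -0.021, -0.007, 0, 0], [25, -0.032, -0.01, 0, 0], [25, -0.043, -0.014, 0, 0], [25, -0.054, -0.017, 0, 0], [25, -0.065, -0.021, 0, 0], [25, -0.076, -0.024, 0, 0], [25, -0.087, -0.028, 0, 0], [25, -0.098, -0.031, 0, 0], [25, -0.108, -0.034, 0, 0]]}}

```text
clock: 10.35
tool_pos: [0.4417, 0.0623, 0.0722]
orientation: [-180.0, 0.0, -76.0]
force: [0.9, -1.0, 0.3]
opening: 0.0217
```

```bash
python3 look.py e
```

```text
10.35 [0.442 0.062 0.072] [-113.137  -61.475] [ 0.896 -1.01   0.346] 0.02174837532151143
top [ 99 -31] [-398   40] [-311   95]
scene [-397   39] [-310   93] [-96 -67] [102 -38]
```

Emit:
{"op": "play_rows", "data": {"series": [[25, -0.01, -0.003, 0, 0], [25, -0.021, -0.007, 0, 0], [25, -0.032, -0.011, 0, 0], [25, -0.043, -0.015, 0, 0], [25, -0.054, -0.018, 0, 0], [25, -0.065, -0.022, 0, 0], [25, -0.075, -0.025, 0, 0], [25, -0.085, -0.026, 0, 0], [25, -0.093, -0.026, 0, 0], [25, -0.101, -0.026, 0, 0]]}}

```text
clock: 11.45
tool_pos: [0.4422, 0.1661, 0.0721]
orientation: [180.0, -0.0, -76.0]
force: [-0.8, -1.6, 0.5]
opening: 0.0217
```

Emit:
{"op": "play_rows", "data": {"series": [[25, -0.008, 0, 0, 0], [25, -0.016, 0, 0, 0], [25, -0.025, 0, 0, 0], [25, -0.034, 0, 0, 0], [25, -0.042, 0, 0, 0], [25, -0.048, 0, 0, 0], [25, -0.052, 0, 0, 0]]}}

```text
clock: 12.15
tool_pos: [0.4299, 0.2166, 0.0722]
orientation: [-180.0, -0.0, -76.0]
force: [0.8, -2.6, 5.7]
opening: 0.0219
```

```bash
python3 look.py f
```

```text
12.15 [0.43  0.217 0.072] [ 39.43  -35.621] [ 0.78  -2.611  5.726] 0.021901555008317333
top [-398   40] [-311   95]
scene [-396   39] [-310   93] [ 74 -43]
```

View pics/scene_f.png

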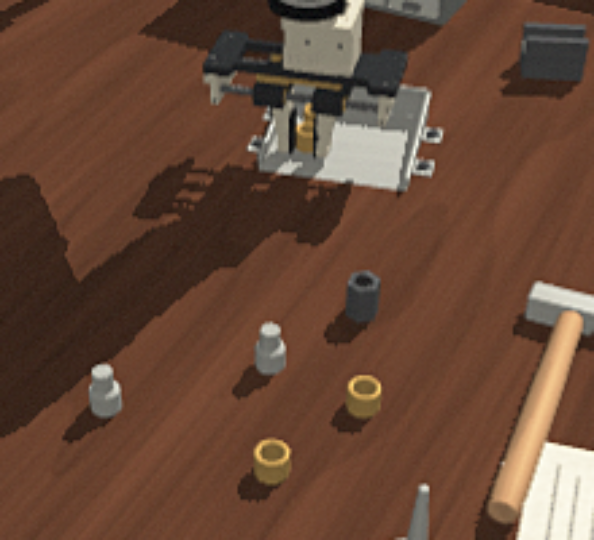

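Emit:
{"op": "play_rows", "data": {"series": [[25, 0.003, 0, 0, 0], [25, 0.008, 0, 0, 0], [25, 0.014, 0, 0, 0], [25, 0.016, 0, -0.02, 0], [25, 0.016, 0, -0.05, 0], [25, 0.034, -0.006, -0.08, 0], [25, 0.07, -0.018, -0.08, 0], [25, 0.114, -0.033, -0.08, 0], [25, 0.158, -0.049, -0.08, 0], [25, 0.202, -0.064, -0.08, 0]]}}

```text
clock: 13.25
tool_pos: [0.5416, 0.0333, 0.1523]
orientation: [-180.0, 0.0, -76.0]
force: [0.8, 0.9, 0.4]
opening: 0.0219
```

Emit:
{"op": "play_rows", "data": {"series": [[25, 0.045, -0.016, 0, 0], [25, 0.09, -0.032, 0, 0], [25, 0.135, -0.048, 0, 0], [25, 0.175, -0.062, 0, 0], [25, 0.187, -0.066, 0, 0], [25, 0.187, -0.066, 0.02, 0], [25, 0.187, -0.066, 0.05, 0], [25, 0.187, -0.066, 0.07, 0], [25, 0.187, -0.066, 0.078, 0], [25, 0.187, -0.066, 0.08, 0]]}}

```text
clock: 14.25
tool_pos: [0.6493, -0.1302, 0.0711]
orientation: [179.9, 0.0, -76.0]
force: [-0.0, 0.0, -0.3]
opening: 0.0218
```

```bash
python3 look.py g
```

```text
14.25 [ 0.649 -0.13   0.071] [-350.11    93.288] [-0.038  0.039 -0.282] 0.021784596325312294
top [-404   45] [-310   96]
scene [-397   39] [-320   90] [-231   38]
```

View pics/scene_g.png

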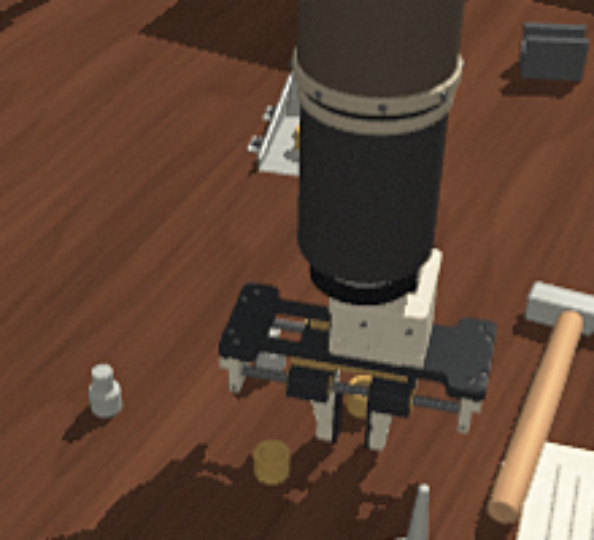

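View pics/top_g.png

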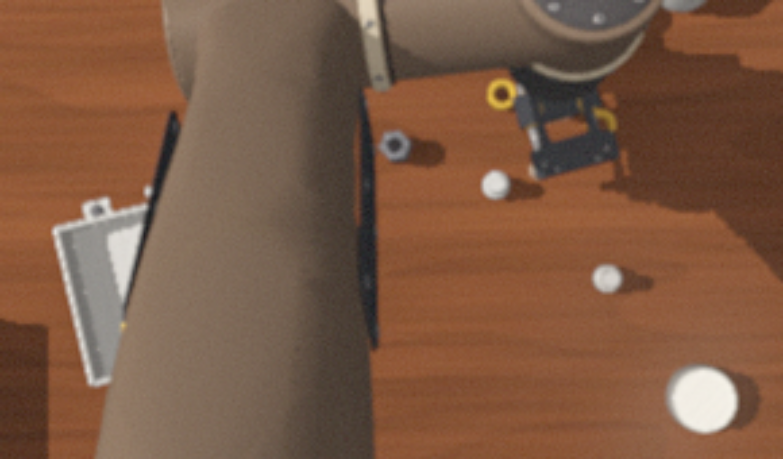

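Emit:
{"op": "play_rows", "data": {"series": [[25, -0.008, 0, 0, 0], [25, -0.014, 0, 0, 0], [25, -0.019, 0, 0, 0], [25, -0.024, 0, 0, 0], [25, -0.03, -0.002, 0, 0], [25, -0.039, -0.005, 0, 0], [25, -0.049, -0.008, 0, 0], [25, -0.059, -0.011, 0, 0], [25, -0.069, -0.014, 0, 0], [25, -0.079, -0.017, 0, 0]]}}

```text
clock: 15.35
tool_pos: [0.6476, -0.0483, 0.0722]
orientation: [-180.0, -0.0, -76.0]
force: [0.7, -0.3, 1.2]
opening: 0.0221
```

```bash
python3 look.py h
```

```text
15.35 [ 0.648 -0.048  0.072] [-270.204  111.441] [ 0.686 -0.327  1.209] 0.022123212176960227
top [-397   40]
scene [-396   39] [-252  109] [ 80 -37]
```

View pics/top_h.png

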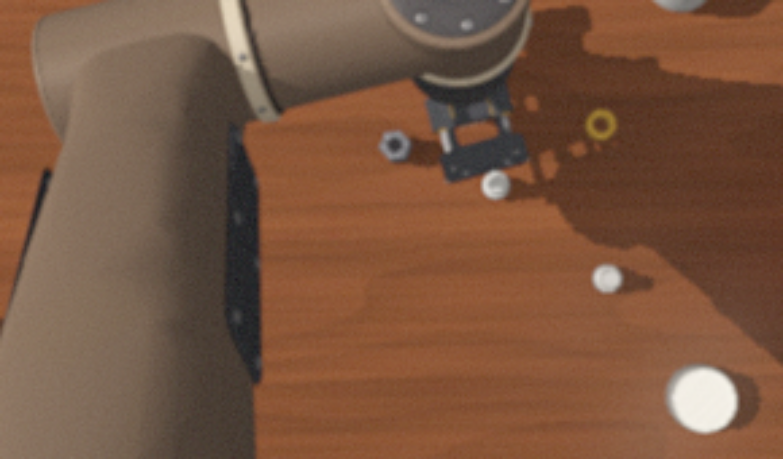

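Emit:
{"op": "play_rows", "data": {"series": [[25, -0.01, -0.003, 0, 0], [25, -0.02, -0.007, 0, 0], [25, -0.03, -0.01, 0, 0], [25, -0.041, -0.014, 0, 0], [25, -0.052, -0.015, 0, 0], [25, -0.063, -0.015, 0, 0], [25, -0.074, -0.015, 0, 0], [25, -0.085, -0.015, 0, 0], [25, -0.096, -0.015, 0, 0], [25, -0.106, -0.015, 0, 0]]}}

```text
clock: 16.45
tool_pos: [0.6362, 0.0581, 0.0722]
orientation: [-180.0, 0.0, -76.0]
force: [-1.0, -1.0, -0.3]
opening: 0.0219
```

```bash
python3 look.py i
```

```text
16.45 [0.636 0.058 0.072] [-164.236  126.136] [-0.951 -1.045 -0.262] 0.021936712376385045
top [ 97 -35] [ 56 -35] [-397   40]
scene [-396   39] [-146  124] [-16  76] [ 80 -37]
```

View pics/scene_i.png

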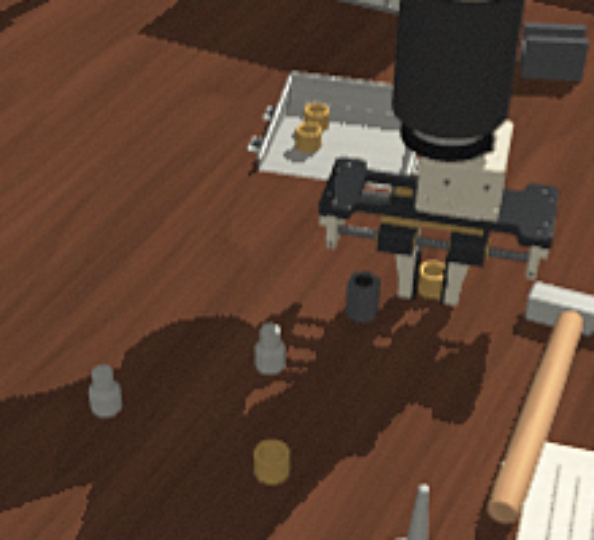

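Emit:
{"op": "play_rows", "data": {"series": [[25, -0.006, 0, 0, 0], [25, -0.013, 0.003, 0, 0], [25, -0.021, 0.008, 0, 0], [25, -0.03, 0.014, 0, 0], [25, -0.039, 0.02, 0, 0], [25, -0.048, 0.026, 0, 0], [25, -0.057, 0.032, 0, 0], [25, -0.066, 0.038, 0, 0], [25, -0.075, 0.043, 0, 0], [25, -0.083, 0.048, 0, 0]]}}

```text
clock: 17.55
tool_pos: [0.5692, 0.1269, 0.0722]
orientation: [-180.0, 0.0, -76.0]
force: [0.5, -0.9, 0.2]
opening: 0.0217
```

```bash
python3 look.py j
```

```text
17.55 [0.569 0.127 0.072] [-81.333  77.796] [ 0.49  -0.892  0.209] 0.021677786779739056
top [ 97 -35] [ 56 -35] [-398   40]
scene [-396   39] [-65  74]
```

View pics/scene_j.png

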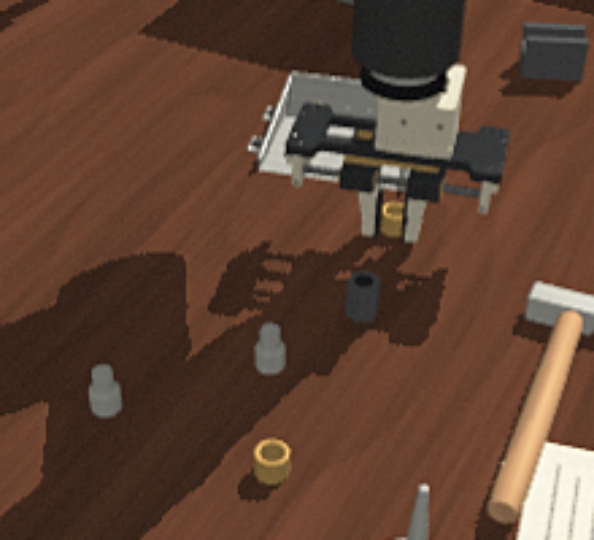

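Emit:
{"op": "play_rows", "data": {"series": [[25, -0.009, 0.006, 0, 0], [25, -0.018, 0.012, 0, 0], [25, -0.027, 0.017, 0, 0], [25, -0.036, 0.023, 0, 0], [25, -0.045, 0.029, 0, 0], [25, -0.053, 0.034, 0, 0], [25, -0.061, 0.038, -0.001, 0], [25, -0.069, 0.04, -0.001, 0], [25, -0.077, 0.041, -0.002, 0], [25, -0.085, 0.041, -0.002, 0]]}}

```text
clock: 18.65
tool_pos: [0.5094, 0.1995, 0.0743]
orientation: [-180.0, 0.0, -76.0]
force: [0.2, -0.9, 0.3]
opening: 0.022
```

Emit:
{"op": "play_rows", "data": {"series": [[25, -0.009, 0, 0, 0], [25, -0.018, 0, 0, 0], [25, -0.027, 0, 0, 0], [25, -0.037, 0, 0, 0], [25, -0.047, 0, 0, 0], [25, -0.056, 0, 0, 0], [25, -0.063, 0, 0, 0], [25, -0.069, 0, 0, 0], [25, -0.073, 0, 0, 0], [25, -0.075, 0, 0, 0]]}}

```text
clock: 19.65
tool_pos: [0.4913, 0.2719, 0.0741]
orientation: [180.0, -0.0, -76.0]
force: [-0.4, -1.2, 1.5]
opening: 0.0216
```

```bash
python3 look.py k
```

```text
19.65 [0.491 0.272 0.074] [78.156 37.334] [-0.368 -1.168  1.477] 0.02164457655064323
top [ 53 -34] [-398   40]
scene [-397   39] [97 33] [ 80 -37]
```

View pics/scene_k.png

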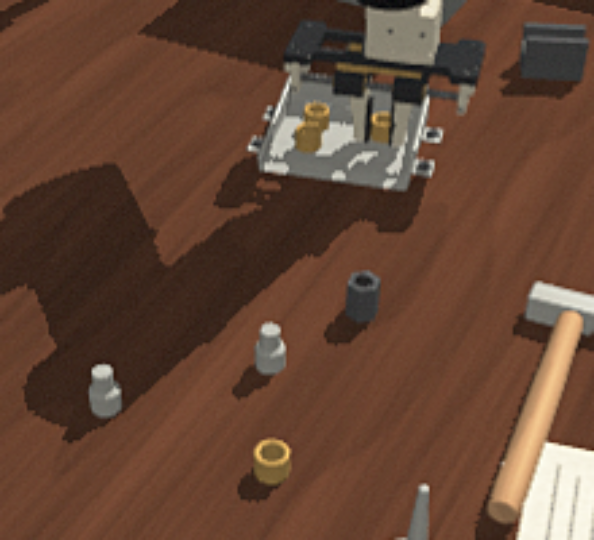

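Emit:
{"op": "play_rows", "data": {"series": [[25, 0.003, 0, 0, 0], [25, 0.008, 0, 0, 0], [25, 0.014, 0, 0, 0], [25, 0.016, 0, -0.02, 0], [25, 0.016, 0, -0.05, 0], [25, 0.034, 0, -0.08, 0], [25, 0.07, 0, -0.08, 0], [25, 0.114, 0, -0.08, 0], [25, 0.158, 0, -0.08, 0], [25, 0.202, 0, -0.08, 0]]}}

```text
clock: 20.75
tool_pos: [0.5402, 0.0734, 0.1545]
orientation: [-180.0, 0.0, -76.0]
force: [1.1, 0.1, 0.0]
opening: 0.0217
```

Emit:
{"op": "play_rows", "data": {"series": [[25, 0.045, 0, 0, 0], [25, 0.09, 0, 0, 0], [25, 0.135, -0.001, 0, 0], [25, 0.18, -0.002, 0, 0], [25, 0.225, -0.003, 0, 0], [25, 0.265, -0.003, 0, 0], [25, 0.29, -0.003, 0, 0], [25, 0.304, -0.003, 0, 0], [25, 0.31, -0.003, 0, 0], [25, 0.31, -0.003, 0.01, 0]]}}

```text
clock: 21.75
tool_pos: [0.6185, -0.2251, 0.145]
orientation: [-179.9, -0.1, -76.1]
force: [-0.9, 0.6, -0.1]
opening: 0.0219
```

```bash
python3 look.py l
```

```text
21.75 [ 0.619 -0.225  0.145] [-434.684   40.459] [-0.902  0.567 -0.146] 0.021891889393925522
top [ 97 -35] [ 56 -35] [95 38] [-398   40]
scene [-398   39] [97 35]
```

View pics/scene_l.png

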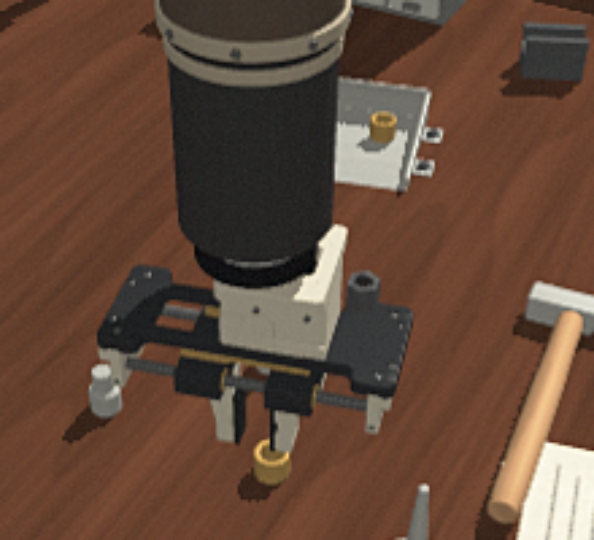

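View pics/top_l.png

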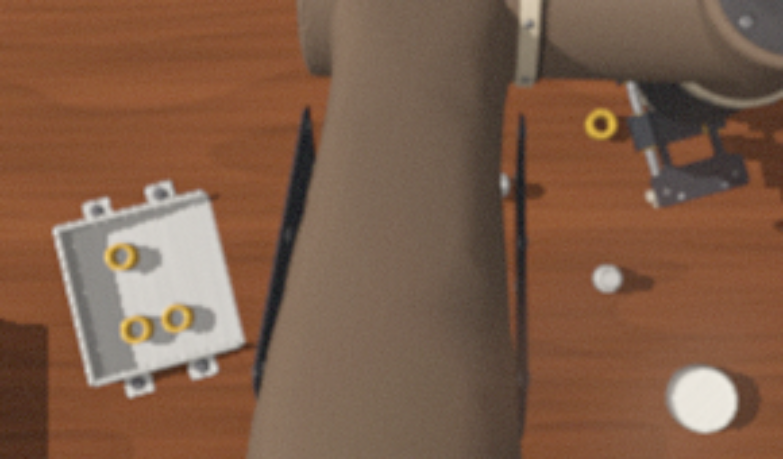

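Three bushings lie in the pan, and B4 stands at (-398,40) ahead of the fingers. Next I descend behind it.

Emit:
{"op": "play_rows", "data": {"series": [[25, 0, 0, 0.02, 0], [25, 0, 0, 0.045, 0], [25, 0, 0, 0.062, 0], [25, 0, 0, 0.07, 0], [25, 0, 0, 0.072, 0], [25, -0.006, 0, 0.072, 0], [25, -0.011, 0, 0.072, 0], [25, -0.016, 0, 0.072, 0], [25, -0.021, 0, 0.072, 0], [25, -0.027, 0, 0.072, 0]]}}

```text
clock: 22.85
tool_pos: [0.6116, -0.198, 0.0727]
orientation: [-179.9, -0.0, -76.0]
force: [-0.0, -0.3, 1.0]
opening: 0.0218
```

```bash
python3 look.py m
```

```text
22.85 [ 0.612 -0.198  0.073] [-406.774   40.262] [-0.044 -0.315  1.034] 0.021790820278061944
top [ 97 -35] [ 56 -35] [95 38] [-382   41]
scene [-393   36] [97 35]
```

Emit:
{"op": "play_rows", "data": {"series": [[25, -0.008, -0.003, 0, 0], [25, -0.017, -0.007, 0, 0], [25, -0.026, -0.011, 0, 0], [25, -0.036, -0.016, 0, 0], [25, -0.046, -0.021, 0, 0], [25, -0.056, -0.026, 0, 0], [25, -0.066, -0.031, 0, 0], [25, -0.076, -0.036, 0, 0], [25, -0.086, -0.041, 0, 0], [25, -0.096, -0.046, 0, 0]]}}

```text
clock: 23.95
tool_pos: [0.6331, -0.0932, 0.0721]
orientation: [180.0, 0.0, -76.0]
force: [0.1, -0.4, 0.9]
opening: 0.0222
```

```bash
python3 look.py n
```

```text
23.95 [ 0.633 -0.093  0.072] [-310.267   86.484] [ 0.08  -0.351  0.866] 0.022227077672943633
top
scene [-292   84] [-184   31]
```

Emit:
{"op": "play_rows", "data": {"series": [[25, -0.01, -0.005, 0, 0], [25, -0.02, -0.01, 0, 0], [25, -0.03, -0.015, 0, 0], [25, -0.04, -0.02, 0, 0], [25, -0.05, -0.025, 0, 0], [25, -0.06, -0.03, 0, 0], [25, -0.07, -0.035, 0, 0], [25, -0.08, -0.039, 0, 0], [25, -0.09, -0.04, 0, 0], [25, -0.1, -0.04, 0, 0]]}}

```text
clock: 25.05
tool_pos: [0.6474, 0.0134, 0.0721]
orientation: [180.0, 0.0, -76.0]
force: [0.3, 0.8, -0.5]
opening: 0.0217
```

Emit:
{"op": "play_rows", "data": {"series": [[25, -0.009, 0, 0, 0], [25, -0.018, 0, 0, 0], [25, -0.027, 0, 0, 0], [25, -0.036, 0, 0, 0], [25, -0.045, 0, 0, 0], [25, -0.052, 0.001, 0, 0], [25, -0.06, 0.005, 0, 0], [25, -0.068, 0.01, 0, 0], [25, -0.077, 0.016, 0, 0], [25, -0.086, 0.022, 0, 0]]}}

```text
clock: 26.05
tool_pos: [0.6046, 0.0912, 0.0722]
orientation: [180.0, 0.0, -76.0]
force: [0.1, -0.2, 0.3]
opening: 0.0219
```

```bash
python3 look.py o
```

```text
26.05 [0.605 0.091 0.072] [-124.564  103.497] [ 0.084 -0.185  0.3  ] 0.021927829054519652
top [ 97 -35] [ 56 -35] [95 37]
scene [-107   99] [95 35] [ 81 -38]
```

View pics/scene_o.png

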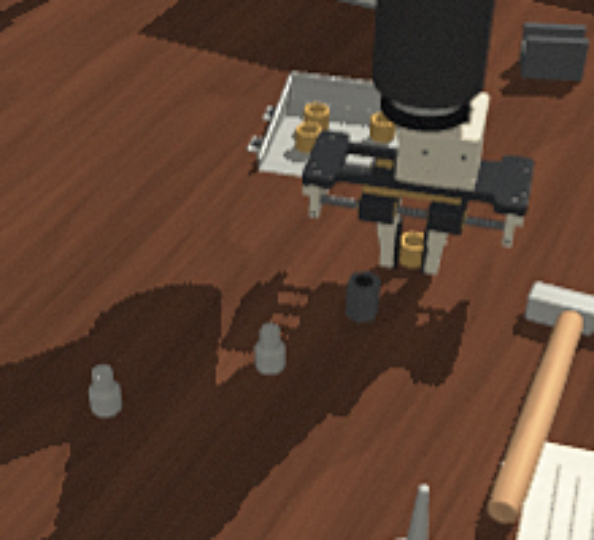

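Emit:
{"op": "play_rows", "data": {"series": [[25, -0.009, 0.005, 0, 0], [25, -0.018, 0.011, 0, 0], [25, -0.027, 0.017, 0, 0], [25, -0.036, 0.023, 0, 0], [25, -0.045, 0.028, 0, 0], [25, -0.054, 0.034, 0, 0], [25, -0.063, 0.04, 0, 0], [25, -0.072, 0.046, 0, 0], [25, -0.081, 0.052, 0, 0], [25, -0.09, 0.057, 0, 0]]}}

```text
clock: 27.15
tool_pos: [0.5277, 0.1648, 0.0722]
orientation: [180.0, -0.0, -76.0]
force: [1.2, -0.3, 0.6]
opening: 0.0219
```

Emit:
{"op": "play_rows", "data": {"series": [[25, -0.008, 0.005, -0.001, 0], [25, -0.016, 0.008, -0.001, 0], [25, -0.024, 0.009, -0.002, 0], [25, -0.032, 0.009, -0.002, 0], [25, -0.041, 0.009, -0.002, 0], [25, -0.05, 0.009, -0.002, 0], [25, -0.059, 0.009, -0.002, 0], [25, -0.066, 0.009, -0.002, 0], [25, -0.071, 0.009, -0.002, 0], [25, -0.074, 0.009, -0.002, 0]]}}

```text
clock: 28.15
tool_pos: [0.5017, 0.2344, 0.0741]
orientation: [180.0, -0.0, -76.0]
force: [1.0, -0.9, 1.4]
opening: 0.0218
```

Emit:
{"op": "play_rows", "data": {"series": [[25, 0.003, 0, 0, 0], [25, 0.008, 0, 0, 0], [25, 0.014, 0, 0, 0], [25, 0.016, 0, -0.02, 0], [25, 0.016, 0, -0.05, 0], [25, 0.034, 0, -0.08, 0], [25, 0.07, 0, -0.08, 0], [25, 0.114, 0, -0.1, 0], [25, 0.158, 0, -0.12, 0], [25, 0.19, 0, -0.13, 0]]}}

```text
clock: 29.15
tool_pos: [0.5482, 0.0468, 0.2059]
orientation: [-179.9, 0.0, -76.1]
force: [0.7, 0.8, 0.3]
opening: 0.0216
```

```bash
python3 look.py p
```

```text
29.15 [0.548 0.047 0.206] [-153.921   38.097] [0.727 0.85  0.261] 0.02161539311543478
top [ 97 -35] [ 56 -35]
scene [ 57 -45] [78 40]
```

View pics/scene_p.png

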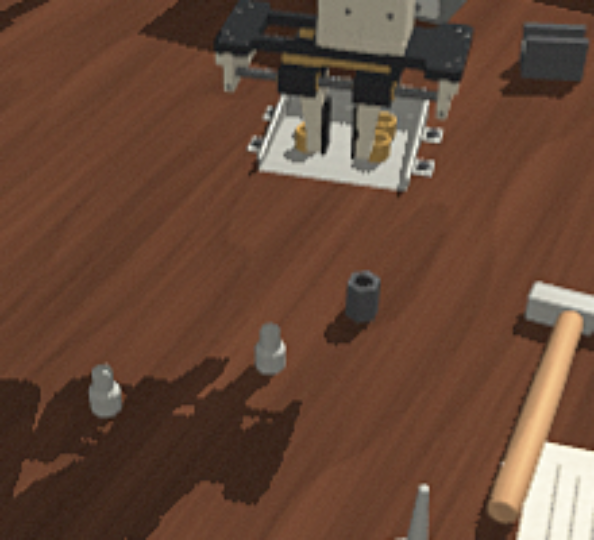

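View pics/top_p.png

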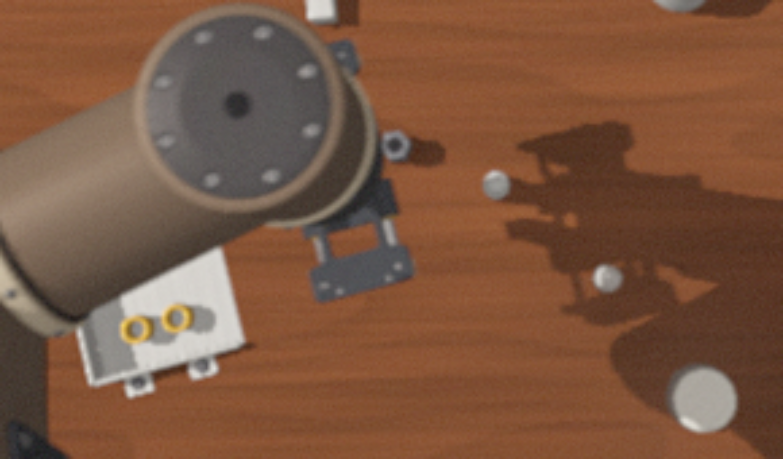

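Move further out for a clear check.

Emit:
{"op": "play_rows", "data": {"series": [[25, 0.03, 0, 0, 0], [25, 0.07, 0, 0, 0], [25, 0.11, 0, 0, 0], [25, 0.15, 0, 0, 0], [25, 0.19, 0, 0, 0], [25, 0.22, 0, 0, 0], [25, 0.24, 0, 0, 0], [25, 0.25, 0, 0, 0], [25, 0.25, 0, 0, 0]]}}

```text
clock: 30.15
tool_pos: [0.6077, -0.1939, 0.2035]
orientation: [180.0, 0.0, -76.1]
force: [0.5, 0.0, 0.8]
opening: 0.0218
```

```bash
python3 look.py q
python3 - <<'E'
from h import *
from plant import *
np.set_printoptions(precision=4,suppress=True)
s=snapshot("top");C=cloud(s)
for nm,(u,v) in dict(nut=(256,204),d1=(293,218),d2=(335,253),tin=(370,298)).items():
    k=20 if nm=='tin' else 14
    P=C[v-k:v+k+1,u-k:u+k+1].reshape(-1,3); q=P[(P[:,2]>0.008)&(P[:,2]<.06)]
    if len(q):
      zm=np.percentile(q[:,2],95); t=q[q[:,2]>zm-.004]; print(nm,zm,(t.min(0)+t.max(0))/2)
for r in brass(s):
    u,v=int(r[0]),int(r[1]); P=C[v-5:v+6,u-5:u+6].reshape(-1,3); print(uv(r[3:5]),np.percentile(P[:,2],90))
E
```

```text
30.15 [ 0.608 -0.194  0.203] [-401.826   37.561] [0.451 0.035 0.802] 0.02177724799465361
top [ 97 -35] [ 56 -35] [95 38] [55 38]
scene [78 36]
d1 0.04153054544539423 [ 0.5505 -0.0833  0.041 ]
d2 0.04103175544249119 [ 0.4564 -0.1896  0.0398]
tin 0.03622308694594025 [ 0.3398 -0.2751  0.0351]
[ 96.8822 -35.1401] 0.024165521209417326
[ 55.6347 -35.3149] 0.023741529308683108
[95.0088 37.7431] 0.024290970490064085
[55.3902 38.0057] 0.023857595676355935
```

View pics/top_q.png

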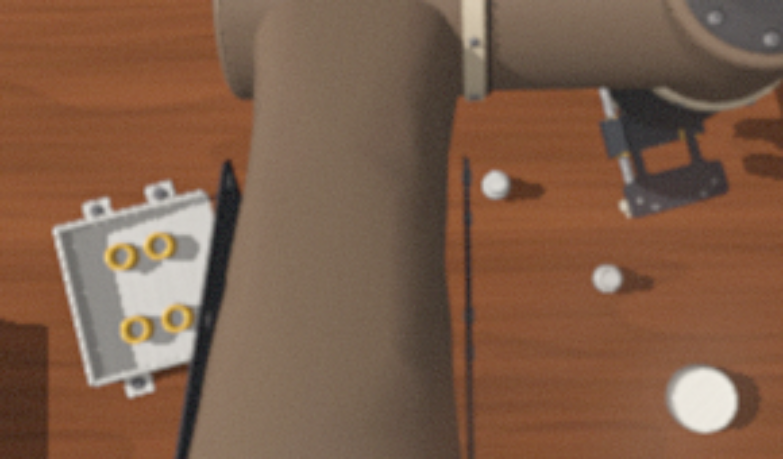

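View pics/scene_q.png

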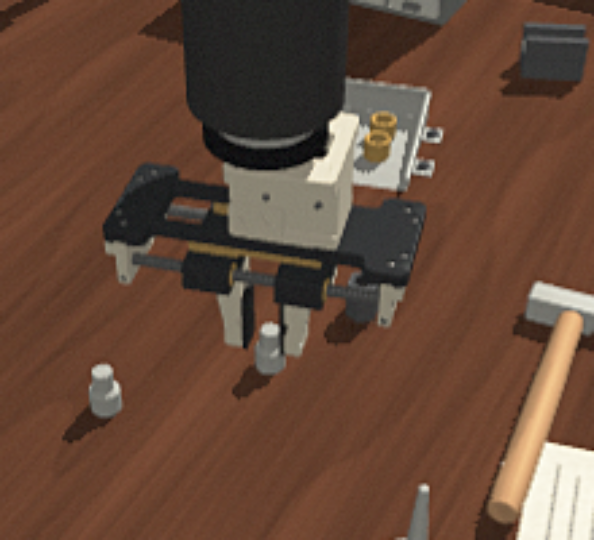

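All four bushings are in the pan at depths 55–97 mm and lateral offsets within ±38 mm. Their tops read 24 mm, which fits standing on the 2 mm floor. The arm touches nothing.

```bash
python3 -c "
from plant import *
print(close_job())"
```

```text
the job is handed in; nothing more can be done
None
```

I swept all four bushings one by one into the pan, using the partly open fingers (about 22 mm gap) as a cradle, and handed the job in at about 30 s of the 70 s allowed.

**Bushings:** The last top view put them at (97, -35), (56, -35), (95, 38) and (55, 38) mm in the pan frame. Their tops read about 24 mm, so all are standing upright on the floor past the bevel, not stacked.

**Bystanders:**
- **Drifts and tin:** these were measured within about 2 mm of where they started.
- **Nut:** the arm hid it in the last top view. In the picture a second earlier it showed no visible shift.
- **Hammer:** it looked unmoved in the pictures.
- **Oil can and screwdriver:** I did not measure these again at the end. The arm passed the can with a planned gap of only about 12 mm, with no contact force seen.

**Odd readings:**
- **Wrist force:** while pushing the first two bushings inside the pan, the wrist force read about 5 to 7 N, mostly upward. The fingertips may have been rubbing the pan floor. I raised them 2 mm for the last two bushings and it fell to about 2 N.
- **Scene camera:** when the gripper hid part of a bushing, or two merged into one blob, its positions were off by up to about 25 mm. I relied on the clear top views instead.

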